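# Lower the module case lid without a slam

## Task

The sensor-module case on the bench stands open, its lid leaning back to the robot's right. With the fingers only, tip the lid forward past upright, catch it on a finger as it falls and lower it gently until it is fully shut, carrying it by its front lip practically to the end so that it does not slam. Do not pinch the lid, and leave the modules in the case and everything else on the bench where they are.

Things in the scene. Friction and masses are not known exactly. Their poses are not given: they have to be found in the camera images.
- case: black case fixed to the bench, 140 (x) x 200 (y) x 75 mm high (all sizes here in mm); origin at the centre of its underside, z up. Its -x side is the front and faces the robot's left (yaw -1.93 to -1.23); the lid hinges at the +x upper edge. Walls 5, open top; grey foam inside, top 33.5 above the bench, carries three modules
- lid_hinge (a point): middle of the lid's hinge axis, fixed on the case at x +70, y 0, z 82 of the case frame; the axis runs along the case's y
- lid (a joint): lid angle, rad: 0 shut, 1.57 upright, 1.85 open on its rear stop, leaning away from the front, to the robot's right (the start). The hinge holds no angle: tipped forward past upright the lid falls shut by itself. Damping about 0.10 N m s/rad: from just past upright it falls in 1 to 2 s and lands at 1.4 to 2.2 rad/s. Lid about 0.22 kg, 200 wide along y, 14 thick, its mid-plane through the hinge axis
- lid_lip (a point): middle of the lid's free edge, 165 from the hinge axis, 4 to the inner side of the lid's mid-plane. Shut, the lip stands 25 out beyond the case front, underside 75 above the bench with nothing below it. Axes are the lid's: x from free edge to hinge, z out of its outer face. The inner layer is a grey 6 sheet, the outer a black 8 cover ending 9 short of the edge
- module0: loose blue sensor module 50 x 32 x 16 high lying on the foam in the case (leave alone); origin at the centre of its underside
- module1: loose blue sensor module 50 x 32 x 16 high lying on the foam in the case (leave alone); origin at the centre of its underside
- module2: loose blue sensor module 50 x 32 x 16 high lying on the foam in the case (leave alone); origin at the centre of its underside
- board0: loose green circuit board 75 x 55 x 14 high with a small display, lying beside the case, one board on each side (leave alone); origin at the centre of its underside
- board1: loose green circuit board 75 x 55 x 14 high with a small display, lying beside the case, one board on each side (leave alone); origin at the centre of its underside
- tape: roll of tape 70 diameter, 22 high, lying flat beside the case (leave alone); origin at the centre of its underside
- jar: amber jar 44 diameter, 70 high, standing beside the case (leave alone); origin at the centre of its underside
- driver: screwdriver about 170 long lying on the bench near the robot's right (leave alone)

How it is judged:
By the outcome, as a careful person would: the job done as asked, in the order asked, and still so for the second after the job is handed in, with the robot touching nothing.
It also fails if it takes over 42 s, if anything falls off the work surface, if the arm or the gripper's body presses on something with over 40 N, if the wrist force passes 120 N, or if a joint passes its speed limit or range.

## Robot

A 6-joint arm with a two-finger parallel gripper is mounted at the origin on the work surface. World frame = base frame: x ahead of the robot, y to its left, z up, the work surface at z = 0. Lengths are in m, angles in rad, forces in N, time in s.
With the tool pointing down it reaches from about 0.3 to 0.775 m from the base axis. Payload 14.6 kg.
Tool frame: the origin (TCP) lies at the very end of the fingers, on their centre line; the grasp point (between the pads) lies 19 mm behind it; y points along the fingers, z is the direction in which the jaws open and shut, and the axes are right-handed (so a half turn about y gives the same grasp; the last joint's range is limited). The gripper opens to 94 mm and grips with 3 to 60 N. Pads are 16 mm wide; open, the fingers measure 119 mm over their backs; the gripper's body (75 mm by 177 mm) begins 78 mm behind the grasp point.
Start: joints at [1.06, 0.3, 1.521, -0, 1.321, -0.067], TCP at [0.236, 0.497, 0.205] pointing down, gripper open.
Joint ranges: [-3.03, 3.03], [-0.79, 2.21], [0.23, 2.52], [-1.04, 4.18], [0, 3.07], [-2.55, 2.55]. Speed limits (rad/s): [2.22, 2.22, 2.57, 3.14, 3.14, 3.14].

## Interface

Orientations are given as [roll, pitch, yaw] about the fixed x, y, z axes, in that order (R = Rz(yaw) Ry(pitch) Rx(roll)).
In Python, from station import get_obs, camera, job gives the robot as it stands.
- The arm moves only by the tool step_arm, never from a script. Its argument "targets" is a list of rows, each a list of 6 numbers: the shift along the tool's x, y, z in mm, then the turn, a rotation vector about the tool's x, y, z in degrees. In form: [[dx, dy, dz, rx, ry, rz], ...]. A call has 1 to 12 rows; each row shifts and turns the commanded pose from where the row before left it, along the tool's axes as they then stand; what a row does not reach is not made up. A row lasts 1/8 s, in which the tool goes at most 62.5 mm and 10.7 degrees, less where a joint would pass 70% of its speed; a pose out of reach is approached as far as the arm can. A call is refused whole if a number of a shift passes 62.5 or a number of a turn 10.7, either way. A call with a gripper value outside its range is refused whole. "gripper" is the opening, from -1 (shut) to 1 (fully open), set as the call begins (left out, the last holds). The fingers move at their own pace and stop on an object; "squeeze" is the grip in N (left out, the last holds). Time passes only in rows, so rows that do not move let the fingers close. It gives the time, the measured TCP pose, the force and the opening at its end, in the units of the state.
- get_obs(): the state, without advancing time (a new reading comes with each control period).
- camera(name): name is "side" or "top"; returns a dict with "pixels" (400x640x3 uint8, red, green, blue), "intrinsics" (3x3 intrinsics, pixels), "R" (3x3) and "t" (3): a world point X has camera coordinates R X + t. Camera axes: x right, y down, z forward; pixel columns grow to the right and rows downward; lengths in m; the calibration is good to about 2 mm. A picture is of the moment at which its call begins. There is no depth.
- job.hand_in(): hands the job in, once; it reports no verdict.
The state is a dict: "time_s": time; "qpos": joint angles; "joint_vel": joint speeds; "tau": joint torques, N m; "ee_pos": TCP position; "eef_rot": TCP orientation; "force": force on the tool from outside, world axes, zero at the start; "moment": the same for the moment, N m; "grip_width": finger opening in m.
Only numpy, scipy, OpenCV 4.12 (cv2) and the standard library are available. Lean on these libraries where they do the work, as an engineer would, in place of code of your own. Each camera call takes 0.05 s, during which the arm holds its last target.

## Working session

There is one attempt and no reset: what is moved stays moved. The work goes in short steps, Python scripts to look and compute and a tool call to move; the robot and the scene stay as the last step left them, time stands still between calls to the robot, and variables do not carry over. Pictures are saved under pics/ and viewed, and the job is handed in when it is done.

Besides the shell and the picture viewer there is one more tool, called after "Call:" as name(argument=value, ...), one argument or row to a line, values as JSON. step_arm: Moves the arm, as the interface text tells. Its arguments: {"type":"object","properties":{"targets":{"type":"array","items":{"type":"array","items":{"type":"number"}}},"gripper":{"type":"number"},"squeeze":{"type":"number"}},"required":["targets"]}

```bash
ls; mkdir -p pics
python3 - <<'E'
from station import get_obs, camera
import cv2
o=get_obs(); print({k:o[k] for k in ('time_s','ee_pos','eef_rot','force','grip_width','qpos')})
for n in ('side','top'):
    c=camera(n); cv2.imwrite(f'pics/{n}0.png',c['pixels'][:,:,::-1]); print(n,c['intrinsics'],c['R'],c['t'])
E
```

```text
pics
{'time_s': 0.0, 'ee_pos': array([0.23604742, 0.49649145, 0.20489679]), 'eef_rot': array([-1.57190712e+00,  2.59536076e-05, -4.43768271e-01]), 'force': array([-0.96878348, -0.26907715,  0.62772485]), 'grip_width': 0.09413294383584399, 'qpos': array([ 1.06039481e+00,  3.00458406e-01,  1.52157280e+00, -4.96090585e-05,
        1.32067151e+00, -6.66209560e-02])}
side [[390.81589205   0.         322.15334708]
 [  0.         390.81589205 207.0946399 ]
 [  0.           0.           1.        ]] [[-0.86920521 -0.49431512 -0.0116132 ]
 [-0.35611723  0.64214605 -0.67884384]
 [ 0.34302015 -0.58591894 -0.73419083]] [0.42119772 0.3330961  0.64893321]
top [[392.42937894   0.         318.32452511]
 [  0.         392.42937894 199.27139963]
 [  0.           0.           1.        ]] [[ 0.00432571 -0.99998541  0.00323549]
 [-0.9929341  -0.00467886 -0.11857478]
 [ 0.11858818 -0.00269971 -0.99293985]] [-0.12438923  0.54882996  1.00729674]
```

View pics/side0.png

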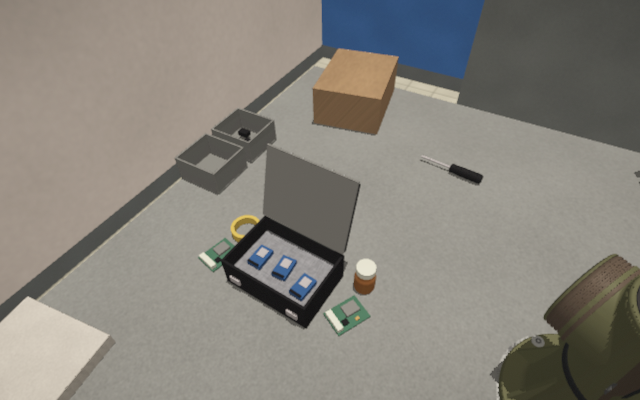

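View pics/top0.png

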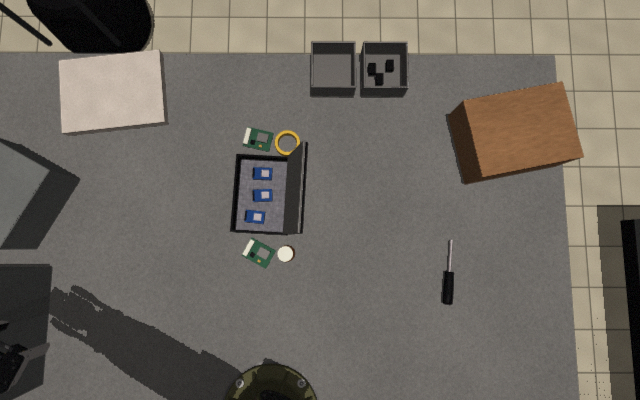

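Run:
```python
import cv2
t=cv2.imread('pics/top0.png'); s=cv2.imread('pics/side0.png')
cv2.imwrite('pics/tz.png',cv2.resize(t[120:280,220:320],None,fx=5,fy=5,interpolation=cv2.INTER_CUBIC)[:, :][0:800:1,:][:600])
cv2.imwrite('pics/sz.png',cv2.resize(s[140:340,190:390],None,fx=3,fy=3,interpolation=cv2.INTER_CUBIC))
```

```text
(no output)
```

View pics/tz.png

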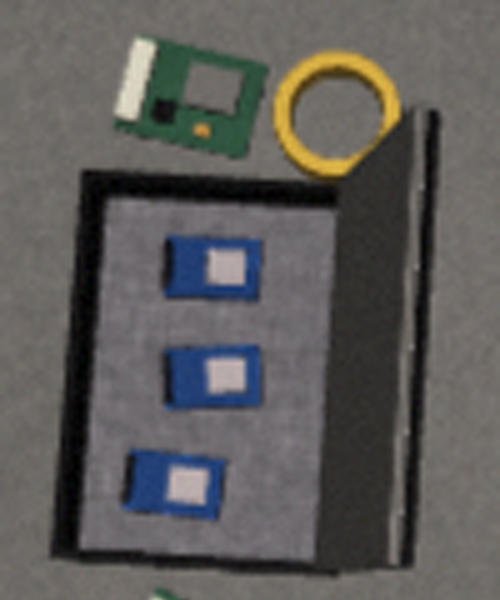

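View pics/sz.png

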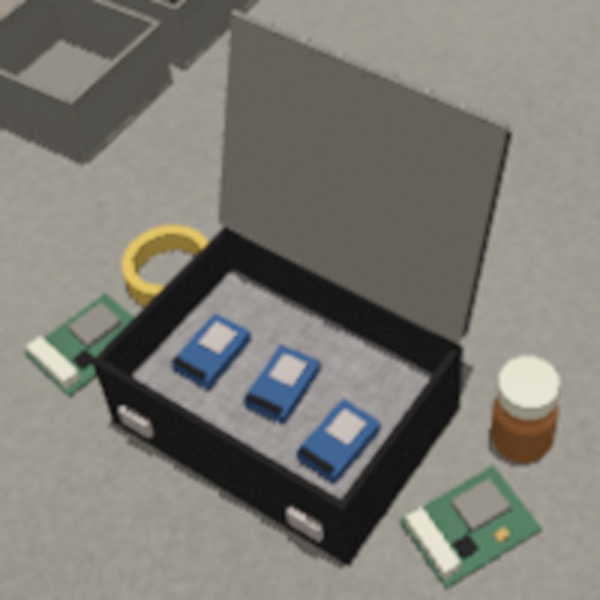

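```bash
cat > h.py <<'E'
import numpy as np, cv2
from station import get_obs, camera
CAL={}
def cal(n):
    c=camera(n); return np.array(c['intrinsics']),np.array(c['R']),np.array(c['t'])
K={'side':np.array([[390.81589205,0,322.15334708],[0,390.81589205,207.0946399],[0,0,1]]),'top':np.array([[392.42937894,0,318.32452511],[0,392.42937894,199.27139963],[0,0,1]])}
R={'side':np.array([[-0.86920521,-0.49431512,-0.0116132],[-0.35611723,0.64214605,-0.67884384],[0.34302015,-0.58591894,-0.73419083]]),'top':np.array([[0.00432571,-0.99998541,0.00323549],[-0.9929341,-0.00467886,-0.11857478],[0.11858818,-0.00269971,-0.99293985]])}
t={'side':np.array([0.42119772,0.3330961,0.64893321]),'top':np.array([-0.12438923,0.54882996,1.00729674])}
def ray(n,p):
    d=R[n].T@np.linalg.inv(K[n])@np.array([p[0],p[1],1.]); return -R[n].T@t[n],d
def onz(n,p,z):
    o,d=ray(n,p); return o+d*(z-o[2])/d[2]
def proj(n,X):
    q=K[n]@(R[n]@np.asarray(X)+t[n]); return q[:2]/q[2]
def tri(p1,p2):
    (a,u),(b,v)=ray('top',p1),ray('side',p2)
    s=np.linalg.lstsq(np.c_[u,-v],b-a,rcond=None)[0]
    A=a+u*s[0];B=b+v*s[1]; return (A+B)/2,np.linalg.norm(A-B)
E
python3 - <<'E'
from h import *
for n in K: print(n,-R[n].T@t[n])
P={'FF':((85,172),(98,360)),'FN':((55,555),(347,500)),'BN':((337,573),(462,350))}
for k,(a,b) in P.items():
    pt=np.array(a)/5+[220,120]; ps=np.array(b)/3+[190,140]
    print(k,onz('top',pt,.075).round(4),onz('side',ps,.075).round(4),tri(pt,ps))
ps=np.array((225,232))/3+[190,140]; print('BF',onz('side',ps,.075).round(4))
for k,a,b in (('LF',(412,110),(235,12)),('LN',(392,567),(508,130))):
    print(k,tri(np.array(a)/5+[220,120],np.array(b)/3+[190,140]))
E
```

```text
side [0.26213135 0.37453032 0.7074525 ]
top [ 0.42603657 -0.11910011  1.06566493]
FF [0.6598 0.0882 0.075 ] [0.6587 0.0878 0.075 ] (array([0.65932253, 0.08792533, 0.07482027]), np.float64(0.001090814947004423))
FN [0.4629 0.0976 0.075 ] [0.4637 0.0945 0.075 ] (array([0.46252394, 0.09652232, 0.0794139 ]), np.float64(0.0004904441364416808))
BN [ 0.4545 -0.0444  0.075 ] [ 0.4542 -0.0354  0.075 ] (array([ 0.45617511, -0.0430624 ,  0.06388037]), np.float64(0.002867218295081925))
BF [ 0.6506 -0.0443  0.075 ]
LF (array([ 0.64768199, -0.08654064,  0.24534765]), np.float64(0.0005952115147312939))
LN (array([ 0.45258306, -0.07974436,  0.23833097]), np.float64(0.00031768520287874197))
```

Call:
step_arm(
  targets=[
    [0, -50, 0, 0, -7.7, 0],
    [0, -50, 0, 0, -7.7, 0],
    [0, -40, 0, 0, -7.7, 0],
    [28, 0, -47.5, 0, 0, 0],
    [28, 0, -47.5, 0, 0, 0],
    [28, 0, -47.5, 0, 0, 0],
    [28, 0, -47.5, 0, 0, 0],
    [28, 0, -47.5, 0, 0, 0],
    [28, 0, -47.5, 0, 0, 0],
    [28, 0, -47.5, 0, 0, 0],
    [28, 0, -47.5, 0, 0, 0],
    [28, 0, -47.5, 0, 0, 0],
  ],
  gripper=1,
)

```text
time_s: 1.6
ee_pos: [0.4711, 0.0575, 0.3453]
eef_rot: [-1.571, 0.0, -0.041]
force: [0.2, 0.9, 0.1]
grip_width: 0.0939
```

Run:
```python
from station import get_obs
o=get_obs(); print(o)
```

```text
{'time_s': 1.6, 'qpos': array([ 4.43183529e-02,  5.84120220e-02,  1.48518467e+00,  6.99798122e-05,
        1.59818791e+00, -1.48571344e+00]), 'joint_vel': array([-0.87328851,  0.32979207, -0.3386732 , -0.0014712 ,  0.00922969,
       -0.86964808]), 'tau': array([  5.84974542, -45.04294395, -34.82533693,  -0.10750306,
         0.17509455,   1.76950984]), 'ee_pos': array([0.47107219, 0.05754575, 0.345327  ]), 'eef_rot': array([-1.57074294e+00,  1.97204877e-04, -4.07626144e-02]), 'force': array([0.24907179, 0.88054153, 0.08561399]), 'moment': array([0.09303167, 0.0448435 , 0.03659244]), 'grip_width': 0.09385790274015743}
```

Call:
step_arm(
  targets=[
    [29, 0, -46.5, 0, 0, 0],
    [29, 0, -46.5, 0, 0, 0],
    [29, 0, -46.5, 0, 0, 0],
    [0, 0, 0, -10, 0, 0],
    [0, 0, 0, -10, 0, 0],
    [0, 0, 0, -10, 0, 0],
  ],
)

```text
time_s: 2.35
ee_pos: [0.552, -0.0838, 0.3458]
eef_rot: [-2.1, -0.001, -0.041]
force: [0.3, 0.3, -0.4]
grip_width: 0.094
```

Run:
```python
from station import get_obs
o=get_obs(); print(o)
```

```text
{'time_s': 2.35, 'qpos': array([ 0.02897619,  0.26751188,  1.32572896, -0.52797788,  1.58566613,
       -1.49878774]), 'joint_vel': array([ 0.61901594,  0.12084344,  0.22786405, -1.37410336,  0.00549627,
        0.6749768 ]), 'tau': array([ -4.99445781, -55.72111845, -38.94152641,   1.5136927 ,
         0.05769545,  -1.47869635]), 'ee_pos': array([ 0.55198878, -0.08377036,  0.34577216]), 'eef_rot': array([-2.10005564e+00, -1.04660378e-03, -4.07010133e-02]), 'force': array([ 0.27700311,  0.34724592, -0.37254019]), 'moment': array([ 0.21624169,  0.02848845, -0.02457225]), 'grip_width': 0.09399265876804044}
```

```bash
cat > kin.py <<'E'
import numpy as np
from scipy.optimize import least_squares
from scipy.spatial.transform import Rotation as Ro
S=[([1.06039481e+00,3.00458406e-01,1.52157280e+00,-4.96e-05,1.32067151e+00,-6.66209560e-02],[0.23604742,0.49649145,0.20489679],[-1.5719,0,-.44377]),
([4.43183529e-02,5.84120220e-02,1.48518467e+00,7e-5,1.59818791e+00,-1.48571344e+00],[0.47107219,0.05754575,0.345327],[-1.57074294e+00,1.97204877e-04,-4.07626144e-02]),
([0.02897619,0.26751188,1.32572896,-0.52797788,1.58566613,-1.49878774],[0.55198878,-0.08377036,0.34577216],[-2.10005564e+00,-1.04660378e-03,-4.07010133e-02])]
Rx=lambda a:Ro.from_euler('x',a).as_matrix();Ry=lambda a:Ro.from_euler('y',a).as_matrix();Rz=lambda a:Ro.from_euler('z',a).as_matrix()
def fk(p,q):
    h,d,L1,L2,Lt,e=p
    B=Rz(q[0])@Ry(q[1]); C=B@Ry(q[2]); D=C@Rz(q[3]); E=D@Ry(q[4])   # local z along link
    pos=np.array([0,0,h])+Rz(q[0])@[0,d,0]+B@[0,0,L1]+C@[e,0,L2]+E@[0,0,Lt]
    return pos,E
def orient(q):
    E=fk(P0,q)[1]@Rz(q[5])
    return E@M
P0=[.2,.036,.4,.4,.25,0.]
f=lambda p:np.concatenate([fk(p,q)[0]-x for q,x,_ in S]+[1e-3*(np.array(p)-P0)])
sol=least_squares(f,P0);p=sol.x
E0=fk(P0,S[0][0])[1]@Rz(S[0][0][5]); M=E0.T@Ro.from_euler('xyz',S[0][2]).as_matrix()
if __name__=='__main__':
    print(p.round(4),[ (fk(p,q)[0]-x).round(4) for q,x,_ in S])
    for q,x,e in S: print(Ro.from_matrix(orient(q).T@Ro.from_euler('xyz',e).as_matrix()).magnitude())
    print(M.round(2))
def ik(pos,Rm,q0):
    g=lambda q:np.concatenate([(fk(p,q)[0]-pos)*5,Ro.from_matrix(orient(q).T@Rm).as_rotvec()])
    s=least_squares(g,q0); return s.x,np.abs(s.fun).max()
if __name__=='__main__':
    q=S[2][0]
    for psi in (30,40,45,50,55,60):
      for yaw in (-.04,):
        for (y,z) in ((.11,.11),(.11,.13)):
          Rm=Rz(yaw)@Rx(-np.pi/2-np.radians(psi))
          qq,r=ik(np.array([.553,y,z]),Rm,q); print(psi,y,z,qq.round(3),round(r,5))
E
python3 kin.py
```

```text
[0.2212 0.0366 0.4242 0.4475 0.2706 0.0409] [array([ 0.,  0., -0.]), array([-0., -0.,  0.]), array([-0.,  0.,  0.])]
5.820542922828999e-17
2.6988348904901617e-05
2.6985863884236515e-05
[[ 0. -0. -1.]
 [-1. -0. -0.]
 [-0.  1. -0.]]
30 0.11 0.11 [ 0.354  0.562  1.469 -0.492  1.356 -1.01 ] 0.0
30 0.11 0.13 [ 0.354  0.538  1.455 -0.489  1.389 -1.028] 0.0
40 0.11 0.11 [ 0.411  0.632  1.427 -0.621  1.459 -0.927] 0.0
40 0.11 0.13 [ 0.411  0.607  1.416 -0.619  1.488 -0.948] 0.0
45 0.11 0.11 [ 0.435  0.67   1.405 -0.681  1.512 -0.894] 0.0
45 0.11 0.13 [ 0.435  0.644  1.396 -0.68   1.54  -0.916] 0.0
50 0.11 0.11 [ 0.458  0.71   1.384 -0.738  1.566 -0.865] 0.0
50 0.11 0.13 [ 0.458  0.683  1.376 -0.739  1.592 -0.888] 0.0
55 0.11 0.11 [ 0.477  0.751  1.363 -0.794  1.621 -0.841] 0.0
55 0.11 0.13 [ 0.477  0.723  1.357 -0.795  1.644 -0.865] 0.0
60 0.11 0.11 [ 0.494  0.792  1.343 -0.848  1.676 -0.821] 0.0
60 0.11 0.13 [ 0.494  0.764  1.339 -0.85   1.697 -0.845] 0.0
```

Call:
step_arm(
  targets=[
    [0, 0, 0, 10.1, 0, 0],
    [0, 0, 0, 10.1, 0, 0],
    [0, 0, 0, 10.1, 0, 0],
    [0, 45, 0, 0, 0, 0],
    [0, 45, 0, 0, 0, 0],
    [0, 20, 0, 0, 0, 0],
    [0, 0, 0, 0, 0, 0],
  ],
)

```text
time_s: 3.22
ee_pos: [0.5513, -0.0829, 0.2341]
eef_rot: [-1.565, 0.003, -0.041]
force: [0.1, 1.1, 0.5]
grip_width: 0.0939
```

Run:
```python
from h import *
o=get_obs(); print(o['ee_pos'],o['eef_rot'],o['force'],o['time_s'])
for n in K:
    c=camera(n); im=c['pixels'][:,:,::-1]
    im=im[60:260,190:490] if n=='side' else im[60:260,180:480]
    cv2.imwrite(f'pics/{n}1.png',cv2.resize(im,None,fx=2.5,fy=2.5))
```

```text
[ 0.55129279 -0.08293517  0.23408193] [-1.56507893  0.0029841  -0.04063363] [0.10848201 1.09946557 0.475487  ] 3.225
```

View pics/side1.png

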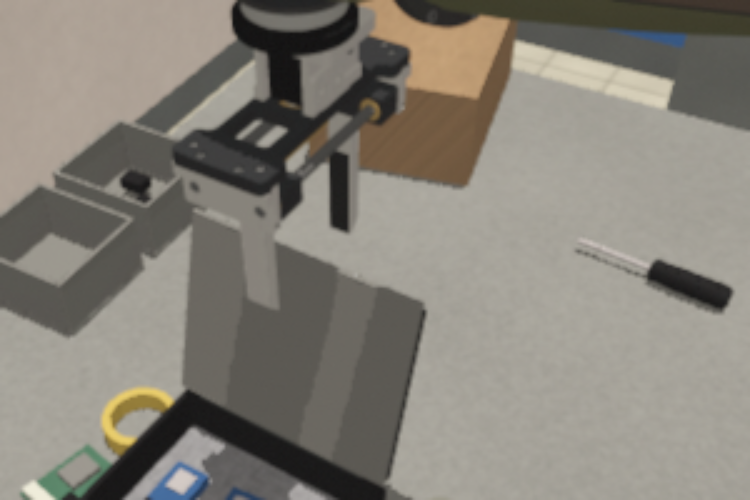

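View pics/top1.png

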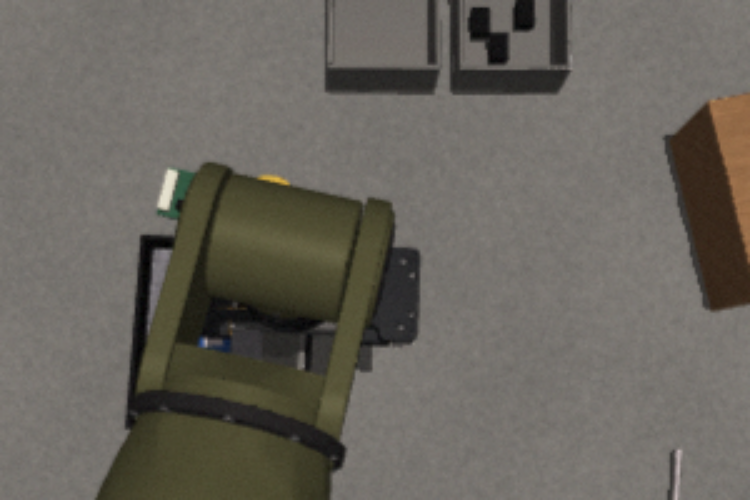

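Call:
step_arm(
  targets=[
    [0, 14, 0, 0, 0, 0],
    [0, 0, 0, 0, 0, 0],
    [0, 0, 5, 0, 0, 0],
    [0, 0, 12, 0, 0, 0],
    [0, 0, 12, 0, 0, 0],
    [0, 0, 12, 0, 0, 0],
    [0, 0, 12, 0, 0, 0],
    [0, 0, 12, 0, 0, 0],
  ],
  gripper=0.28,
)

```text
time_s: 4.32
ee_pos: [0.5545, -0.0171, 0.2218]
eef_rot: [-1.566, -0.0, -0.04]
force: [-0.0, -0.1, 1.1]
grip_width: 0.0605
```

Run:
```python
from h import *
o=get_obs(); print(o['ee_pos'],o['eef_rot'],o['force'],o['time_s'],o['grip_width'])
for n in ['side']:
    c=camera(n); im=c['pixels'][:,:,::-1]
    im=im[60:260,190:490] if n=='side' else im[60:260,180:480]
    cv2.imwrite(f'pics/{n}2.png',cv2.resize(im,None,fx=2.5,fy=2.5))
```

```text
[ 0.55453318 -0.01706138  0.22178824] [-1.56556211e+00 -3.33395871e-06 -4.04088201e-02] [-0.0418773  -0.07115154  1.07112064] 4.325 0.06052506330918915
```

View pics/side2.png

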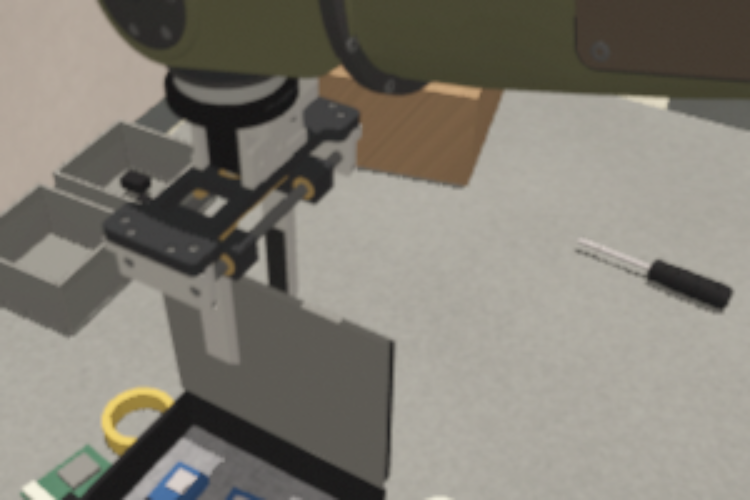

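Call:
step_arm(
  targets=[
    [0, 0, 7, 0, 0, 0],
    [0, 0, 7, 0, 0, 0],
    [0, 0, 0, 0, 0, 0],
    [0, 0, 0, 0, 0, 0],
    [0, 0, 0, 0, 0, 0],
  ],
)

```text
time_s: 5.0
ee_pos: [0.5551, -0.0042, 0.2218]
eef_rot: [-1.566, 0.0, -0.041]
force: [0.0, 0.7, 1.0]
grip_width: 0.0603
```

Run:
```python
from h import *
o=get_obs(); print(o['ee_pos'],o['eef_rot'],o['force'],o['time_s'],o['grip_width'])
for n in ['side']:
    c=camera(n); im=c['pixels'][:,:,::-1]
    im=im[60:260,190:490] if n=='side' else im[60:260,180:480]
    cv2.imwrite(f'pics/{n}3.png',cv2.resize(im,None,fx=2.5,fy=2.5))
```

```text
[ 0.55505954 -0.00422385  0.22184195] [-1.56556481e+00  8.01315294e-05 -4.09064662e-02] [0.03379002 0.66909313 1.02565394] 5.0 0.06029908901208333
```

View pics/side3.png

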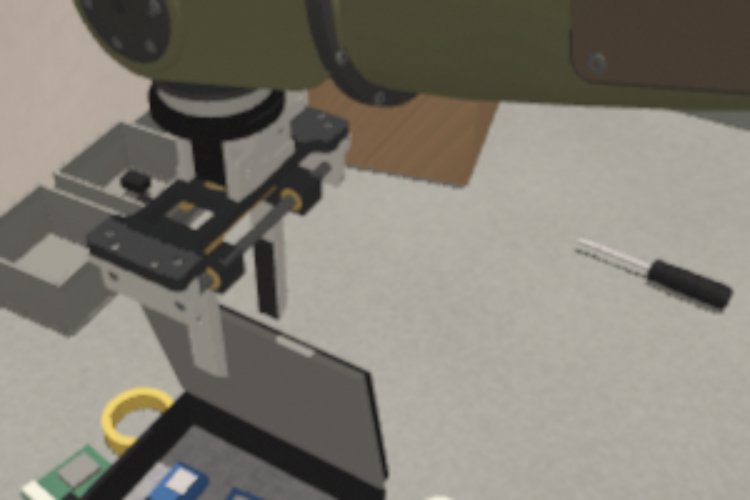

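```bash
cat > plan.py <<'E'
import numpy as np
H=np.array([-46.,82.]); g=60.3; d=20.
def C(th): return H+165*np.array([np.cos(th),np.sin(th)])+7*np.array([np.sin(th),-np.cos(th)])
def psi(th): return 50*(1-th/66) if th>0 else 50
def tcp(th):
    s=np.radians(psi(th)); a=np.array([-np.sin(s),-np.cos(s)]); n=np.array([np.cos(s),-np.sin(s)])
    return C(np.radians(th))-n*g/2+a*d,a,n
def rows(ths):
    for t0,t1 in zip(ths[:-1],ths[1:]):
        p0,a,n=tcp(t0);p1,_,_=tcp(t1); D=p1-p0
        print(f'{t0}->{t1} [0, {D@a:.1f}, {D@n:.1f}, {-(psi(t1)-psi(t0)):.2f},0,0]  tcp {p1.round(1)} psi {psi(t1):.1f}')
E
python3 - <<'E'
from plan import *
from h import *
print(tcp(66)[0])
rows(list(range(66,29,-3))+[27,24,21,18,15,13,11,9,7,5.5,4,3,2,1,0,-1,-2,-3])
# lid angle from side corner: near edge plane
p=np.array([372,372])/2.5+[190,60]
o,dv=ray('side',p)
e=np.array([.04,.9992,0]); xn=np.array([.9992,-.04,0])
P0=np.array([.4527,-.0797,.238])
s=((P0-o)@xn)/(dv@xn); X=o+s*dv; u=(X-[.553,-.046,.082])@e; print(X,u,np.hypot(u,X[2]-.082),np.degrees(np.arctan2(X[2]-.082,u)))
E
```

```text
[ -2.64363569 209.88784401]
66->63 [0, 2.8, 6.9, -2.27,0,0]  tcp [  4.2 207. ] psi 2.3
63->60 [0, 2.9, 6.8, -2.27,0,0]  tcp [ 10.9 203.8] psi 4.5
60->57 [0, 3.0, 6.8, -2.27,0,0]  tcp [ 17.4 200.3] psi 6.8
57->54 [0, 3.1, 6.7, -2.27,0,0]  tcp [ 23.7 196.4] psi 9.1
54->51 [0, 3.2, 6.7, -2.27,0,0]  tcp [ 29.8 192.2] psi 11.4
51->48 [0, 3.3, 6.6, -2.27,0,0]  tcp [ 35.6 187.6] psi 13.6
48->45 [0, 3.4, 6.5, -2.27,0,0]  tcp [ 41.1 182.8] psi 15.9
45->42 [0, 3.5, 6.5, -2.27,0,0]  tcp [ 46.4 177.6] psi 18.2
42->39 [0, 3.6, 6.4, -2.27,0,0]  tcp [ 51.4 172.2] psi 20.5
39->36 [0, 3.7, 6.4, -2.27,0,0]  tcp [ 56.1 166.5] psi 22.7
36->33 [0, 3.8, 6.3, -2.27,0,0]  tcp [ 60.4 160.6] psi 25.0
33->30 [0, 3.9, 6.2, -2.27,0,0]  tcp [ 64.4 154.5] psi 27.3
30->27 [0, 4.0, 6.2, -2.27,0,0]  tcp [ 68.1 148.1] psi 29.5
27->24 [0, 4.0, 6.1, -2.27,0,0]  tcp [ 71.4 141.6] psi 31.8
24->21 [0, 4.1, 6.0, -2.27,0,0]  tcp [ 74.4 134.9] psi 34.1
21->18 [0, 4.2, 6.0, -2.27,0,0]  tcp [ 77.  128.1] psi 36.4
18->15 [0, 4.3, 5.9, -2.27,0,0]  tcp [ 79.2 121.1] psi 38.6
15->13 [0, 2.9, 3.9, -1.52,0,0]  tcp [ 80.4 116.5] psi 40.2
13->11 [0, 2.9, 3.9, -1.52,0,0]  tcp [ 81.5 111.7] psi 41.7
11->9 [0, 3.0, 3.8, -1.52,0,0]  tcp [ 82.4 106.9] psi 43.2
9->7 [0, 3.0, 3.8, -1.52,0,0]  tcp [ 83.1 102.2] psi 44.7
7->5.5 [0, 2.3, 2.8, -1.14,0,0]  tcp [83.6 98.5] psi 45.8
5.5->4 [0, 2.3, 2.8, -1.14,0,0]  tcp [83.9 94.9] psi 47.0
4->3 [0, 1.5, 1.9, -0.76,0,0]  tcp [84.1 92.5] psi 47.7
3->2 [0, 1.5, 1.9, -0.76,0,0]  tcp [84.2 90.1] psi 48.5
2->1 [0, 1.5, 1.9, -0.76,0,0]  tcp [84.3 87.7] psi 49.2
1->0 [0, 1.6, 1.9, -0.76,0,0]  tcp [84.3 85.2] psi 50.0
0->-1 [0, 2.0, 2.1, 0.00,0,0]  tcp [84.2 82.4] psi 50.0
-1->-2 [0, 2.0, 2.1, 0.00,0,0]  tcp [84.  79.5] psi 50.0
-2->-3 [0, 2.0, 2.0, 0.00,0,0]  tcp [83.7 76.6] psi 50.0
[ 0.45552013 -0.00925317  0.23888232] 0.03281823545198638 0.1602781945195335 78.18466962422731
```

Call:
step_arm(
  targets=[
    [0, 6, 0, 0, 0, 0],
    [0, 6, 0, 0, 0, 0],
    [0, 0, 0, 0, 0, 0],
    [0, 0, 0, 0, 0, 0],
    [0, 0, 0, 0, 0, 0],
    [0, 0, 0, 0, 0, 0],
  ],
)

```text
time_s: 5.8
ee_pos: [0.5551, -0.0039, 0.21]
eef_rot: [-1.566, -0.0, -0.041]
force: [-1.0, 0.4, -0.8]
grip_width: 0.06
```

Run:
```python
from h import *
o=get_obs(); print(o['ee_pos'],o['eef_rot'],o['force'],o['time_s'],o['grip_width'])
for n in ['side']:
    c=camera(n); im=c['pixels'][:,:,::-1]
    im=im[60:260,190:490] if n=='side' else im[60:260,180:480]
    cv2.imwrite(f'pics/{n}4.png',cv2.resize(im,None,fx=2.5,fy=2.5))
```

```text
[ 0.55513241 -0.00393178  0.20999989] [-1.56555702e+00 -2.54621101e-04 -4.06360919e-02] [-1.00472607  0.35934496 -0.76002013] 5.8 0.06003075332556747
```

View pics/side4.png

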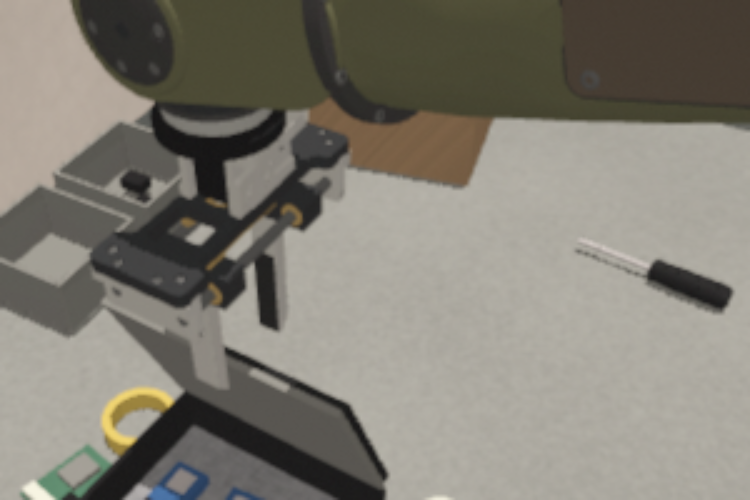

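Call:
step_arm(
  targets=[
    [0, 2.8, 6.9, -2.3, 0, 0],
    [0, 2.9, 6.8, -2.3, 0, 0],
    [0, 3.0, 6.8, -2.3, 0, 0],
    [0, 3.1, 6.7, -2.3, 0, 0],
    [0, 3.2, 6.7, -2.3, 0, 0],
    [0, 3.3, 6.6, -2.3, 0, 0],
    [0, 3.4, 6.5, -2.3, 0, 0],
    [0, 3.5, 6.5, -2.3, 0, 0],
  ],
)

```text
time_s: 6.85
ee_pos: [0.5572, 0.0456, 0.178]
eef_rot: [-1.888, -0.001, -0.04]
force: [0.5, 1.1, 0.9]
grip_width: 0.06
```

Run:
```python
from h import *
o=get_obs(); print(o['ee_pos'],o['eef_rot'],o['force'],o['time_s'],o['grip_width'])
for n in ['side']:
    c=camera(n); im=c['pixels'][:,:,::-1]
    im=im[100:300,190:490]
    cv2.imwrite(f'pics/{n}5.png',cv2.resize(im,None,fx=2.5,fy=2.5))
```

```text
[0.55723891 0.04561127 0.17799525] [-1.88772095e+00 -6.29060510e-04 -4.04485980e-02] [0.4874559  1.05760708 0.85821263] 6.85 0.060013647202806865
```

View pics/side5.png

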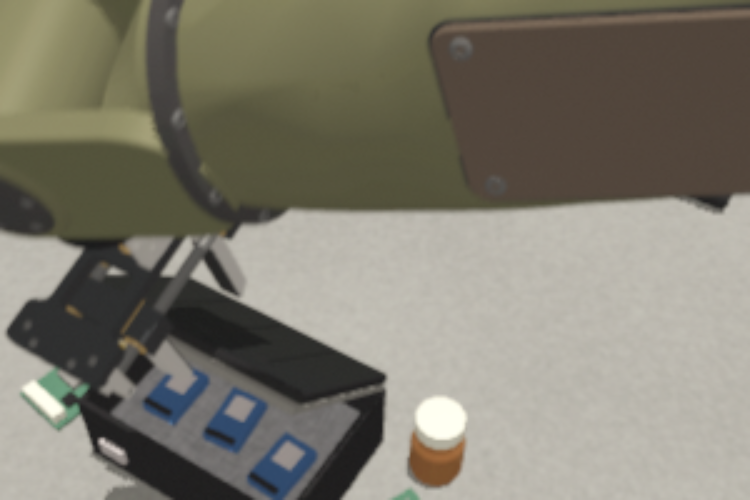

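Run:
```python
from h import *
e=np.array([.04,.9992,0]); xn=np.array([.9992,-.04,0])
H=np.array([.5545,-.046,.082])
for th in (30,35,40,42,45,50):
    a=np.radians(th)
    X=H-.1*xn+.156*(np.cos(a)*e+np.sin(a)*np.array([0,0,1]))-.007*(np.sin(a)*e-np.cos(a)*np.array([0,0,1]))
    print(th,((proj('side',X)-[190,100])*2.5).round())
```

```text
30 [292. 444.]
35 [298. 426.]
40 [305. 407.]
42 [308. 399.]
45 [313. 387.]
50 [321. 368.]
```

The lid cover's corner at crop (305,397) matches about 42°, as planned. It is being carried on the front finger, so I continue lowering.

Call:
step_arm(
  targets=[
    [0, 3.6, 6.4, -2.3, 0, 0],
    [0, 3.7, 6.4, -2.3, 0, 0],
    [0, 3.8, 6.3, -2.3, 0, 0],
    [0, 3.9, 6.2, -2.3, 0, 0],
    [0, 4.0, 6.2, -2.3, 0, 0],
    [0, 4.0, 6.1, -2.2, 0, 0],
    [0, 4.1, 6.0, -2.2, 0, 0],
    [0, 4.2, 6.0, -2.2, 0, 0],
    [0, 4.3, 5.9, -2.2, 0, 0],
  ],
)

```text
time_s: 8.02
ee_pos: [0.5584, 0.0782, 0.1209]
eef_rot: [-2.243, -0.0, -0.041]
force: [0.6, 2.4, -0.3]
grip_width: 0.0602
```

Run:
```python
from h import *
o=get_obs(); print(o['ee_pos'],o['eef_rot'],o['force'],o['time_s'],o['grip_width'])
for n in K:
    c=camera(n); im=c['pixels'][:,:,::-1]
    im=im[100:300,190:490] if n=='side' else im[100:300,120:420]
    cv2.imwrite(f'pics/{n}6.png',cv2.resize(im,None,fx=2.5,fy=2.5))
e=np.array([.04,.9992,0]); xn=np.array([.9992,-.04,0])
H=np.array([.5545,-.046,.082])
for th in (5,10,15,20):
    a=np.radians(th)
    X=H-.1*xn+.156*(np.cos(a)*e+np.sin(a)*np.array([0,0,1]))-.007*(np.sin(a)*e-np.cos(a)*np.array([0,0,1]))
    print(th,((proj('side',X)-[190,100])*2.5).round())
```

```text
[0.55843633 0.07822595 0.12092137] [-2.24345812e+00 -7.31628934e-05 -4.05351938e-02] [ 0.62933806  2.40829345 -0.33942015] 8.025 0.060199586722285044
5 [277. 520.]
10 [278. 507.]
15 [280. 493.]
20 [283. 478.]
```

View pics/side6.png

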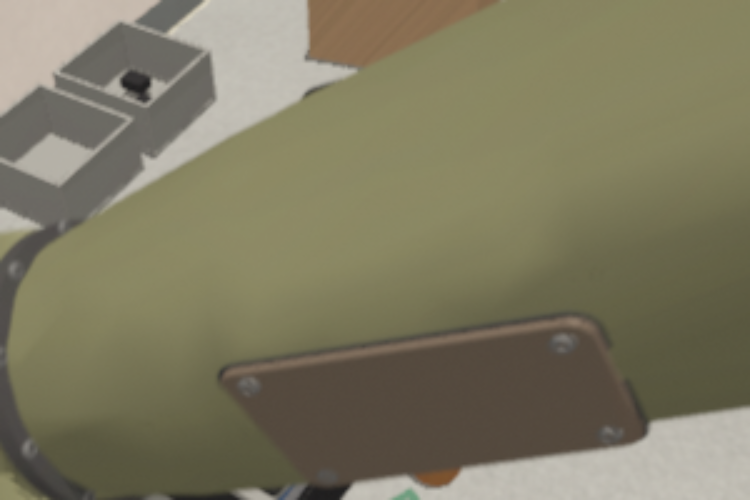

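View pics/top6.png

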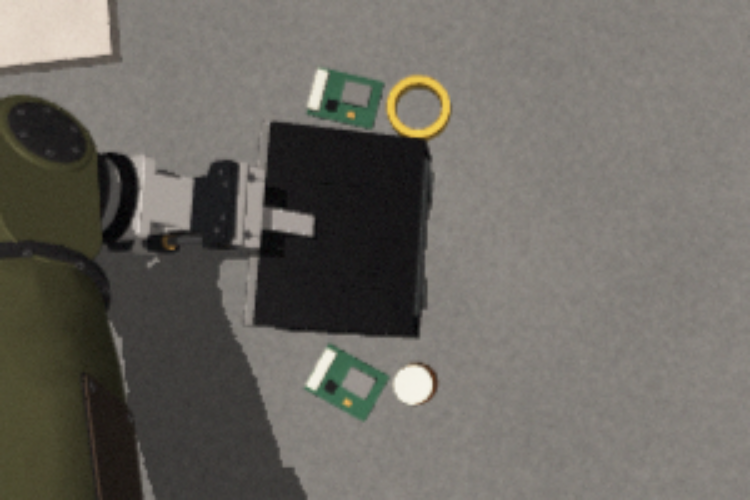

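Run:
```python
from h import *
e=np.array([.04,.9992,0]); xn=np.array([.9992,-.04,0])
H=np.array([.5545,-.046,.082])
for th in (0,5,10,15,20):
    a=np.radians(th); r=[]
    for s in (-.1,.1):
        X=H+s*xn+.165*(np.cos(a)*e+np.sin(a)*np.array([0,0,1]))-.001*(-np.sin(a)*e+np.cos(a)*np.array([0,0,1]))
        r.append(((proj('top',X)-[120,100])*2.5).round(1))
    print(th,r)
```

```text
0 [array([250.9, 328.9]), array([265.3, 133.3])]
5 [array([247.8, 328.4]), array([262.5, 130. ])]
10 [array([246. , 327.9]), array([261. , 126.7])]
15 [array([245.5, 327.5]), array([260.7, 123.3])]
20 [array([246.4, 327.1]), array([261.8, 120. ])]
```

Projected lip corners agree with about 16° (far corner row 122), so the lid is still on the finger.

Call:
step_arm(
  targets=[
    [0, 2.9, 3.9, -1.5, 0, 0],
    [0, 2.9, 3.9, -1.5, 0, 0],
    [0, 3.0, 3.8, -1.5, 0, 0],
    [0, 3.0, 3.8, -1.5, 0, 0],
    [0, 2.3, 2.8, -1.1, 0, 0],
    [0, 2.3, 2.8, -1.1, 0, 0],
  ],
)

```text
time_s: 8.88
ee_pos: [0.5586, 0.0828, 0.095]
eef_rot: [-2.385, -0.0, -0.041]
force: [0.7, 2.8, -1.7]
grip_width: 0.0602
```

Run:
```python
from h import *
o=get_obs(); print(o['ee_pos'],o['eef_rot'],o['force'],o['time_s'],o['grip_width'])
for n in ['top']:
    c=camera(n); im=c['pixels'][:,:,::-1]
    im=im[130:250,170:320]
    cv2.imwrite(f'pics/{n}7.png',cv2.resize(im,None,fx=5,fy=5,interpolation=cv2.INTER_CUBIC))
e=np.array([.04,.9992,0]); xn=np.array([.9992,-.04,0])
H=np.array([.5545,-.046,.082])
for th in (0,2,4,6):
    a=np.radians(th); r=[]
    for s in (-.1,.1):
        X=H+s*xn+.165*(np.cos(a)*e+np.sin(a)*np.array([0,0,1]))-.001*(-np.sin(a)*e+np.cos(a)*np.array([0,0,1]))
        r.append(((proj('top',X)-[170,130])*5).round(1))
    print(th,r)
```

```text
[0.55863577 0.08277034 0.09497223] [-2.38528583e+00 -1.57008251e-05 -4.05851266e-02] [ 0.66045783  2.82104148 -1.69963016] 8.875 0.06022620071460555
0 [array([251.7, 507.8]), array([280.6, 116.6])]
2 [array([249. , 507.4]), array([278.1, 114. ])]
4 [array([246.7, 507. ]), array([276. , 111.3])]
6 [array([244.7, 506.6]), array([274.3, 108.6])]
```

View pics/top7.png

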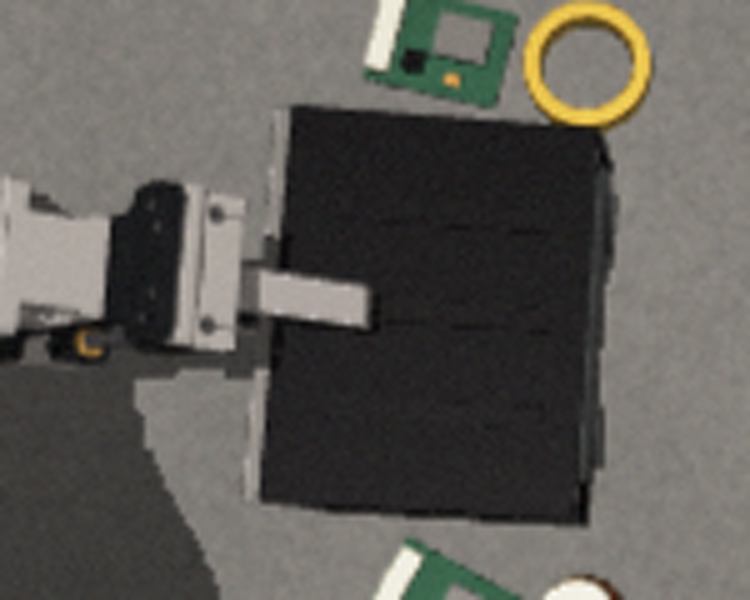

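Call:
step_arm(
  targets=[
    [0, 1.5, 1.9, -0.8, 0, 0],
    [0, 1.5, 1.9, -0.8, 0, 0],
    [0, 1.5, 1.9, -0.8, 0, 0],
    [0, 1.5, 1.9, -0.7, 0, 0],
    [0, 1, 1.2, 0, 0, 0],
    [0, 1, 1.2, 0, 0, 0],
    [0, 1, 1.2, 0, 0, 0],
  ],
)

```text
time_s: 9.8
ee_pos: [0.5588, 0.0833, 0.081]
eef_rot: [-2.438, -0.0, -0.041]
force: [0.4, -0.4, 0.3]
grip_width: 0.0601
```

Run:
```python
from h import *
o=get_obs(); print(o['ee_pos'],o['eef_rot'],o['force'],o['time_s'],o['grip_width'])
for n in ['top']:
    c=camera(n); im=c['pixels'][:,:,::-1]
    im=im[130:250,170:320]
    cv2.imwrite(f'pics/{n}8.png',cv2.resize(im,None,fx=5,fy=5,interpolation=cv2.INTER_CUBIC))
```

```text
[0.55876541 0.08327865 0.08100327] [-2.43826776e+00 -3.86084736e-04 -4.07367147e-02] [ 0.44729203 -0.41047875  0.34159599] 9.8 0.06006321693550562
```

View pics/top8.png

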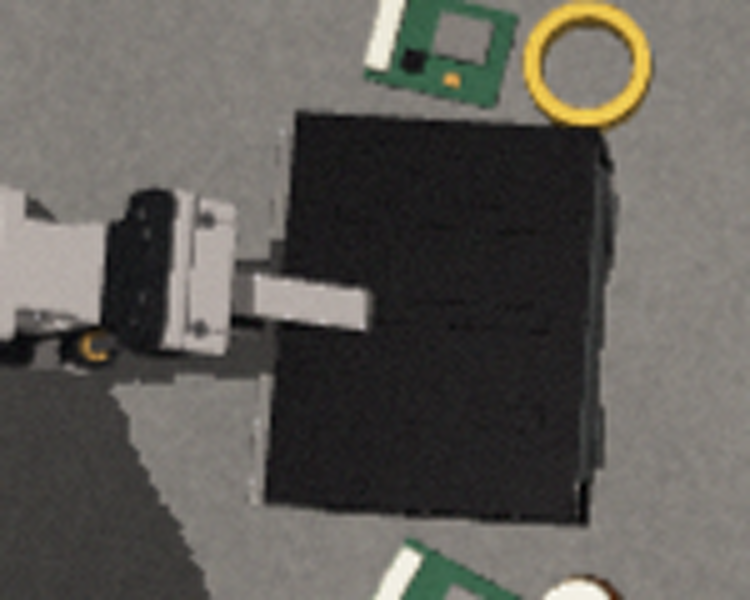

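Call:
step_arm(
  targets=[
    [0, 0, 2, 0, 0, 0],
    [0, 0, 2, 0, 0, 0],
    [0, -6, 0, 0, 0, 0],
    [0, -12, 0, 0, 0, 0],
    [0, -20, 0, 0, 0, 0],
    [0, -30, 0, 0, 0, 0],
    [0, -40, 0, 0, 0, 0],
    [0, -40, 0, 0, 0, 0],
    [0, 0, 0, 0, 0, 0],
    [0, 0, 0, 0, 0, 0],
  ],
)

```text
time_s: 11.1
ee_pos: [0.563, 0.1987, 0.1731]
eef_rot: [-2.439, 0.001, -0.04]
force: [0.2, -0.4, -1.1]
grip_width: 0.0601
```

Run:
```python
from h import *
o=get_obs(); print(o['ee_pos'],o['eef_rot'],o['force'],o['time_s'],o['qpos'])
for n in K:
    c=camera(n); im=c['pixels'][:,:,::-1]
    im=im[130:250,170:320] if n=='top' else im[100:400,150:500]
    cv2.imwrite(f'pics/{n}9.png',cv2.resize(im,None,fx=5 if n=='top' else 2,fy=5 if n=='top' else 2,interpolation=cv2.INTER_CUBIC))
```

```text
[0.56304778 0.19868729 0.17314289] [-2.43860635e+00  6.80558644e-04 -4.03839758e-02] [ 0.2242049  -0.37800455 -1.14283943] 11.1 [ 0.56422045  0.75031428  1.14970449 -0.69526219  1.77389267 -0.91917819]
```

View pics/top9.png

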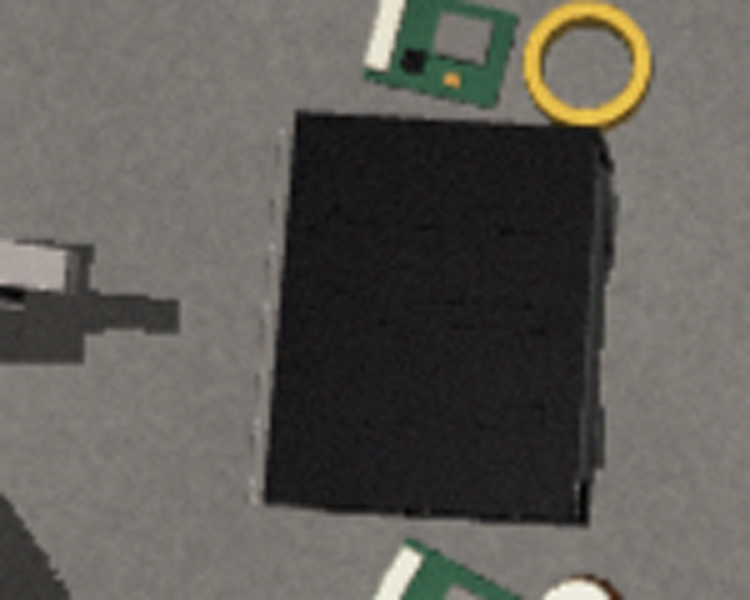

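View pics/side9.png

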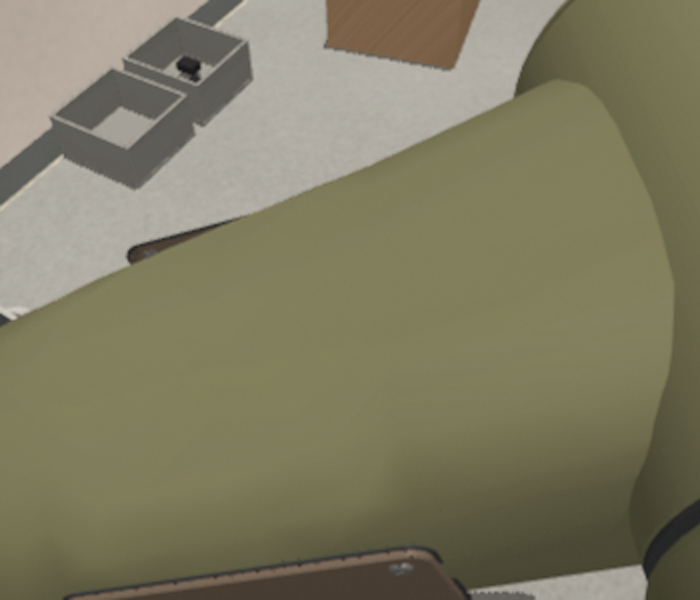

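Call:
step_arm(
  targets=[
    [0, -5, 5, 10, 0, 0],
    [0, -5, 5, 10, 0, 0],
    [0, -5, 5, 10, 0, 0],
    [0, -5, 5, 10, 0, 0],
    [0, -5, 5, 10, 0, 0],
    [-40, 0, 38, 0, 0, 0],
    [-40, 0, 38, 0, 0, 0],
    [-40, 0, 38, 0, 0, 0],
    [-40, 0, 38, 0, 0, 0],
    [-40, 0, 38, 0, 0, 0],
    [-40, 0, 38, 0, 0, 0],
    [-40, 0, 38, 0, 0, 0],
  ],
)

```text
time_s: 12.7
ee_pos: [0.2946, 0.5094, 0.1836]
eef_rot: [-1.566, 0.0, -0.042]
force: [0.5, 1.1, -0.5]
grip_width: 0.0599
```

Run:
```python
from h import *
o=get_obs(); print(o['ee_pos'],o['eef_rot'],o['force'],o['time_s'],o['qpos'])
for n in K:
    c=camera(n); im=c['pixels'][:,:,::-1]; cv2.imwrite(f'pics/{n}10full.png',im)
    im=im[130:250,170:320] if n=='top' else im[170:370,170:400]
    cv2.imwrite(f'pics/{n}10.png',cv2.resize(im,None,fx=5 if n=='top' else 3,fy=5 if n=='top' else 3,interpolation=cv2.INTER_CUBIC))
```

```text
[0.29460317 0.50938562 0.18357663] [-1.56632891e+00  3.48245489e-04 -4.18324460e-02] [ 0.45482432  1.12931674 -0.4793485 ] 12.7 [ 0.98300373  0.40066366  1.43731504  0.00271627  1.29997774 -0.54668128]
```

View pics/side10.png

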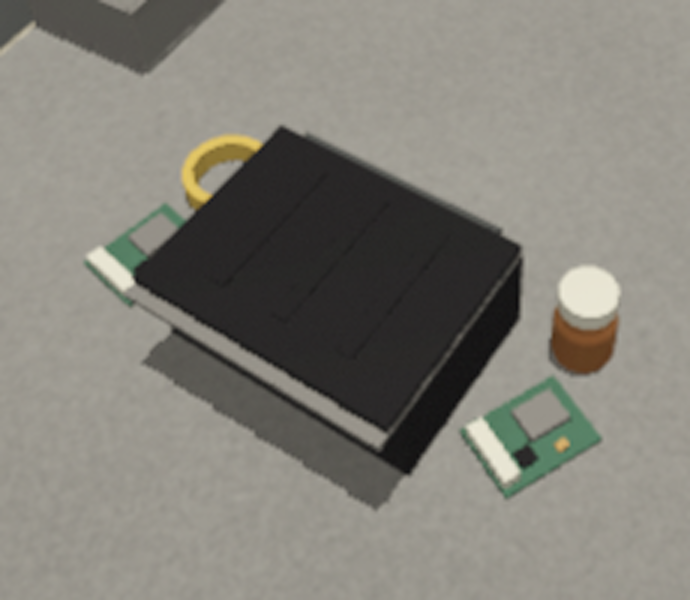

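View pics/top10full.png

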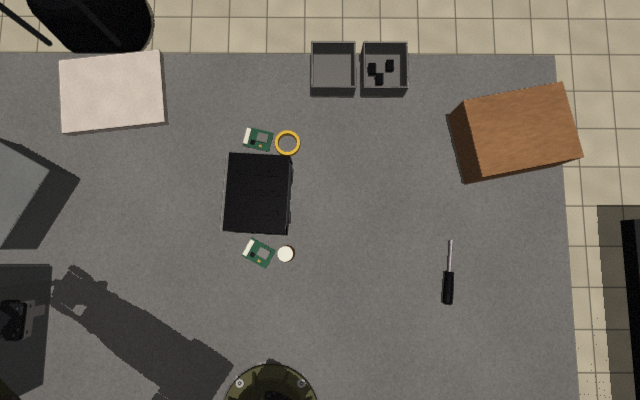

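Run:
```python
from h import *
e=np.array([.04,.9992,0]); xn=np.array([.9992,-.04,0]); H=np.array([.5545,-.046,.082])
for th in (0,2,4):
    a=np.radians(th); r=[]
    for s,l,k in ((-.1,.156,-.007),(.1,.156,-.007),(-.1,.165,.007)):
        X=H+s*xn+l*(np.cos(a)*e+np.sin(a)*np.array([0,0,1]))+k*(np.sin(a)*e-np.cos(a)*np.array([0,0,1]))
        r.append(((proj('side',X)-[170,170])*3).round(1))
    print(th,r)
a=cv2.imread('pics/top0.png').astype(int);b=cv2.imread('pics/top10full.png').astype(int)
m=(abs(a-b).max(2)>40).astype('uint8'); n,l,s,c=cv2.connectedComponentsWithStats(m); print(s[s[:,4]>15][1:])
from station import job
job.hand_in()
```

```text
0 [array([392.8, 426.9]), array([133. , 276.4]), array([385.3, 450.7])]
2 [array([392.6, 421.9]), array([131.5, 271.1]), array([384.6, 446.2])]
4 [array([392.6, 416.5]), array([130.2, 265.6]), array([384.1, 441.4])]
[[ 288  141   20   94 1078]
 [ 223  152   59   79  630]
 [ 236  159   52   73 3232]
 [  51  265  183  101 2197]
 [  90  302   13    9   32]
 [  49  305  119   95 1433]
 [  71  305   16   11  102]
 [  46  343    4    9   18]
 [ 263  358    5    6   18]
 [ 213  367   30   33  448]
 [  12  397    9    3   16]]
the job is handed in; nothing more can be done
```

The lid is shut, and I handed the job in at about 12.8 s of the 42 s allowed.

**What I did:** I straddled the lid with the gripper held about 60 mm open. The rear finger pushed it past upright, and it fell onto the front finger. I carried it down by its front lip, tilting the tool 50° as it came, and slowed to about 1° per row for the last 4°. I then drew the finger out from under the lip and moved the arm well clear.

**Last checks:**
- **Shut:** in the side view the lid corners lie within a few pixels of where they should be at 0°. The inner lip corner was at (383, 450) and expected at (385, 451). The lid did not move when the finger withdrew.
- **Release:** the force on the tool fell from about 3 N to sensor noise as the lid came to rest.
- **Everything else:** comparing the top view before and after, only the lid, its shadow and the arm changed. The boards, tape, jar and screwdriver are where they were.

**Limits:**
- **Modules:** they are hidden under the closed lid, so I could not check them afterwards. No finger was lowered into the case.
- **Lowering:** the arm blocked the side camera for roughly the last 40° of travel. There I judged the lid angle from the top view and the planned path.

No check failed or disagreed.

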